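# Index the parts carousel and hold up the coupling carrier

## Task

Turn the parts carousel by its centre knob one click, whichever way brings the tub with the T-handle to the opening in the rim, and leave it clicked in there. Then take that tub by its handle and lift it, level all the way so that the two couplings stay in it, until it is at least 10 cm above the deck; finish while still holding it there, steady and level, without setting it down. Leave the other tubs and the things on the bench alone.

Things in the scene. Friction and masses are not known exactly. Their poses are not given: they have to be found in the camera images.
- carousel: Blue round carousel, 344 mm across, with a grey gear housing at the rear, fixed to the bench. Origin on its axis, on the bench surface; -x points to the opening in its rim (78 degrees wide). Elsewhere a curb at radius 163 mm carries an inward steel lip (underside 95, top 100 mm above the bench, reaching in to radius 139 mm) that stops tubs being lifted out.
- deck (a point): Centre of the top of the aluminium turntable on the carousel, on the axis, 45 mm above the bench; turns with it. It is 312 mm across. Six stations 60 degrees apart, 110 mm from the axis, parted by ribs 10 mm high. Three stations across from the opening carry tubs fixed to the deck.
- turret (a joint): Turn of the deck with its knob, rad, counter-clockwise from above positive. About 0 at the start; detents at -1.047, 0 and +1.047, stops 0.09 beyond the outer ones. Turning takes up to about 0.3 N m; let go beyond 0.65 rad it snaps to the next detent by itself.
- knob (a point): Middle of the black bar grip of the centre knob, on the carousel's axis, 147 mm above the bench. The bar is 44 mm long (along this point's x), 16 mm wide (y) and 28 mm high (z), on a round stem 20 mm thick, and turns with the deck.
- pickup (a point): Station in the rim's opening, on the deck surface (45 mm above the bench), 110 mm from the axis; fixed, does not turn. Empty at the start.
- carrier: Grey round tub with a T-handle, 76 mm across the rim, 68 mm at the foot, 40 mm high, floor 4 mm thick; 0.27 to 0.42 kg. Origin at the centre of its underside, z up. Stands loose on the deck at the station next to the opening, on one side or the other (60 degrees round from it). A post 7 mm square rises from its middle to a black bar.
- carrier_grip (a point): Middle of the carrier's handle bar, 84 mm above its underside: 36 mm long (along the carrier's x), 14 mm wide (y), 20 mm high (z).
- coupling0: Black plastic pipe coupling, a tube 22 mm across, 28 mm high, standing loose in the carrier on its +y side, 18.5 mm from the middle. Origin at the centre of its lower end.
- coupling1: The same, on the carrier's -y side.
- tub: Grey round tub without a handle, same size as the carrier, full of square caps; loose on the deck at the station on the other side of the opening. Leave it in its station. Origin at the centre of its underside.
- elbow: Black pipe elbow lying on the bench near the carousel, legs 50 mm, 38 mm thick. Bystander.
- offcut: Black tube offcut 48 mm across, 70 mm high, standing near the carousel. Bystander.
- tape: Roll of paper tape, 100 mm across, 24 mm high, lying flat. Bystander.
- endcap: Black square end cap 50 x 50 x 22 mm. Bystander.
- wrench: Steel wrench lying flat. Bystander.
There are look-alikes about, which are no part of the job. What is shaped like the carrier but blue or pink is not meant.

How it is judged:
By the outcome, as a careful person would: the job done as asked, in the order asked, and still so for the second after the job is handed in, while the arm keeps its last pose, push and grip.
It also fails if it takes over 51 s, if anything falls off the work surface, if the arm or the gripper's body presses on something with over 40 N, if the wrist force passes 120 N, or if a joint passes its speed limit or range.

## Robot

A 7-joint arm with a two-finger parallel gripper is mounted at the origin on the work surface. World frame = base frame: x ahead of the robot, y to its left, z up, the work surface at z = 0. Lengths are in m, angles in rad, forces in N, time in s.
With the tool pointing down it reaches from about 0.35 to 0.9 m from the base axis. Payload 8.1 kg.
Tool frame: the origin (TCP) lies between the finger pads; the fingertips stand 17 mm ahead of it and the grasp point (between the pads) lies 2 mm behind it; z points along the fingers, y is the line along which they close (so a half turn about z gives the same grasp; the last joint's range is limited). The gripper opens to 85 mm and grips with 20 to 120 N. Pads are 22 mm wide; open, the fingers measure 114 mm over their backs; the gripper's body (76 mm by 85 mm) begins 54 mm behind the grasp point. The pads swing forward as they close: fully open they stand 13 mm farther back than shut.
Start: joints at [1.039, 0.434, 0.025, 1.573, -0.012, 1.134, -0.075], TCP at [0.26, -0.568, 0.248] pointing down, gripper open.
Joint ranges: [-2.62, 2.62], [-0.44, 2.09], [-1.27, 1.32], [0.08, 2.57], [-1.32, 4.46], [0.12, 2], [-2.74, 2.74]. Speed limits (rad/s): [2.22, 2.22, 3.01, 3.01, 3.14, 3.14, 3.14].

## Interface

Orientations are given as a unit quaternion [w, x, y, z].
In Python, from plant import r gives the robot as it stands. The module is installed in compiled form; this text tells all that it offers.
- The arm moves only by the tool jog_arm, never from a script. Its argument "motion" is a list that holds one entry, the list of rows, each a list of 4 numbers: the shift along the tool's x, y, z in units of 0.5 m (1.0 is 0.5 m), then the turn about the tool's z in units of 1.5 rad (1.0 is 1.5 rad). A call has 1 to 10 rows; each row is the pose to reach, as a shift and turn from the pose commanded when the call began, along the tool's axes at that moment; what a row does not reach only later rows make up. A row lasts 1/10 s, in which the tool goes at most 50 mm and 8.59 degrees, less where a joint would pass 70% of its speed; a pose out of reach is approached as far as the arm can. A call with a number of a shift or a turn outside -1 to 1 is refused whole. A call with a gripper value outside its range is refused whole. "gripper" is the opening, from 0 (shut) to 1 (fully open), set as the call begins (left out, the last holds). The fingers move at their own pace and stop on an object; the grip force is fixed at half the most. Time passes only in rows, so rows that repeat a pose let the fingers close. It gives the time, the measured TCP pose, the force, the opening and the grip force at its end, in the units of the state.
- r.get_obs(): the state, without advancing time (a new reading comes with each control period).
- r.read_camera(name): name is "side" or "top"; returns a dict with "img" (400x640x3 uint8, red, green, blue), "z_map" (400x640 float32, m along the optical axis (not along the pixel's ray), 0 where there is no reading), "fx", "fy", "cx", "cy" (pixels), "k1" (the pictures are not rectified: a ray, as slopes to the right and down, at radius r is drawn at 1 + k1 r^2 times it, then the intrinsics apply), "view" (4x4, takes a point from world to camera coordinates). Camera axes: x right, y down, z forward; pixel columns grow to the right and rows downward; lengths in m; the calibration is good to about 2 mm. A picture is of the moment at which its call begins.
- r.job_done(): hands the job in; it is judged then, once.
The state is a dict: "time": time; "joint_pos": joint angles; "qvel": joint speeds; "joint_torque": joint torques, N m; "tcp_pos": TCP position; "tool_rot": TCP orientation; "ft_force": force on the tool from outside, world axes, zero at the start; "wrist_torque": the same for the moment, N m; "finger_gap": opening from 0.0 (shut) to 1.0 (fully open); "grasp_force": force on a finger pad.
Only numpy, scipy, OpenCV 4.12 (cv2) and the standard library are available. Lean on these libraries where they do the work, as an engineer would, in place of code of your own. Each camera call takes 0.05 s, during which the arm holds its last target. There are 200 camera calls.

## Working session

There is one attempt and no reset: what is moved stays moved. The work goes in short steps, Python scripts to look and compute and a tool call to move; the robot and the scene stay as the last step left them, time stands still between calls to the robot, and variables do not carry over. Pictures are saved under pics/ and viewed, at most 10 in all, crops included, and the job is handed in when it is done.

Besides the shell and the picture viewer there is one more tool, called after "Request:" as a command line: name --argument value ..., lists and objects as JSON in quotes. jog_arm: Moves the arm, as the interface text tells. Shifts and turns lie within -1 to 1; 1 stands for 0.5 m of shift or 1.5 rad of turn. Its arguments: {"type":"object","properties":{"motion":{"type":"array"},"gripper":{"type":"number"}},"required":["motion"]}

```bash
mkdir -p pics; cat > h.py <<'E'
import numpy as np, cv2
from plant import r
def cam(n):
    return r.read_camera(n)
def world(c,u,v,z=None):
    """pixels -> world: by depth (z None) or on the plane at height z"""
    u=np.atleast_1d(np.asarray(u,float));v=np.atleast_1d(np.asarray(v,float))
    K=np.array([[c['fx'],0,c['cx']],[0,c['fy'],c['cy']],[0,0,1]])
    # k1 r^2 with r undistorted radius = OpenCV model
    p=cv2.undistortPoints(np.stack([u,v],1)[:,None],K,np.array([c['k1'],0,0,0.]))[:,0]
    d=np.c_[p,np.ones(len(p))]
    R=c['view'][:3,:3];t=c['view'][:3,3];o=-R.T@t
    if z is None:
        s=c['z_map'][np.round(v).astype(int),np.round(u).astype(int)]
    else:
        s=(z-o[2])/(d@R)[:,2]
    return o+(d@R)*s[:,None]
E
python3 - <<'E'
from h import *
for n in('top','side'):
    c=cam(n); cv2.imwrite(f'pics/{n}0.png',c['img'][:,:,::-1]); np.save(f'{n}0.npy',c,allow_pickle=True)
    print(n,c['fx'],c['k1'],(-c['view'][:3,:3].T@c['view'][:3,3]).round(3))
o=r.get_obs();print({k:np.round(v,3) for k,v in o.items()})
E
```

```text
top 464.03454509283216 -0.12086942538614773 [0.322 0.027 1.582]
side 466.1998168435193 -0.016800262553663955 [ 0.295 -1.253  1.067]
{'time': np.float64(0.1), 'joint_pos': array([ 1.039,  0.435,  0.025,  1.574, -0.012,  1.134, -0.075]), 'qvel': array([ 0.002, -0.001, -0.   , -0.003,  0.001,  0.001,  0.001]), 'joint_torque': array([ 3.0000e-03, -6.7176e+01,  1.0290e+00, -3.1690e+01,  1.6000e-02,
        7.0000e-03,  0.0000e+00]), 'tcp_pos': array([ 0.26 , -0.568,  0.248]), 'tool_rot': array([-0.001,  0.977,  0.213, -0.   ]), 'ft_force': array([ 0.113, -0.459, -0.81 ]), 'wrist_torque': array([-0.029, -0.   , -0.008]), 'grasp_force': np.float64(0.0), 'finger_gap': np.float64(1.001)}
```

View pics/top0.png

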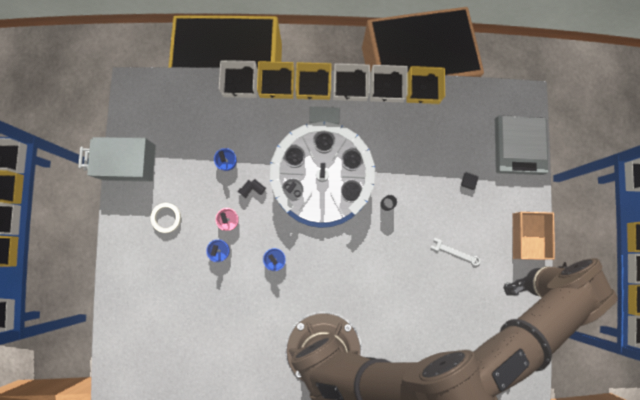

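View pics/side0.png

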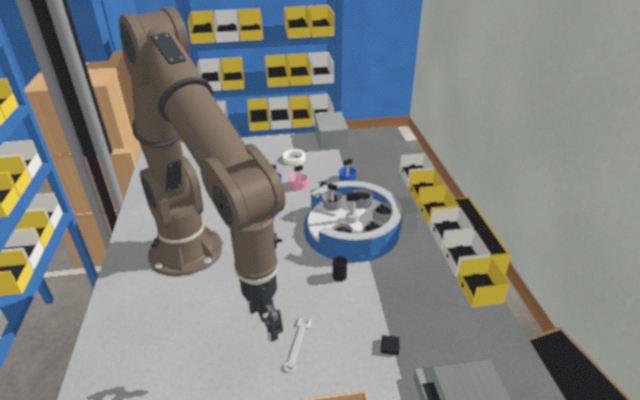

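The top view shows the carousel centred near (323,174), with its opening at the bottom near (322,220). The tub with the T-handle seems to be at (292,187) and the plain tub at (351,190). The blue look-alikes are at (225,160), (218,251) and (274,260), and the pink one is at (227,219). I'll confirm this in an enlarged crop and measure.

```bash
python3 - <<'E'
from h import *
c=np.load('top0.npy',allow_pickle=True).item(); s=np.load('side0.npy',allow_pickle=True).item()
a=cv2.resize(c['img'][115:235,260:390],None,fx=4,fy=4,interpolation=cv2.INTER_CUBIC)
b=cv2.resize(s['img'][170:265,295:410],None,fx=2.4,fy=2.4,interpolation=cv2.INTER_CUBIC)
m=np.zeros((480,800,3),np.uint8);m[:,:520]=a;m[:228,522:798]=b
cv2.imwrite('pics/crop.png',m[:,:,::-1])
vv,uu=np.mgrid[110:240,255:395];uu=uu.ravel();vv=vv.ravel()
P=world(c,uu,vv); 
im=c['img'][vv,uu].astype(int)
# blue skirt/steel lip: points near z=.1, fit circle outer
for lo,hi,name in((.125,.175,'high'),(.150,.175,'knobtop'),):
    k=(P[:,2]>lo)&(P[:,2]<hi)
    mask=np.zeros((400,640),np.uint8);mask[vv[k],uu[k]]=1
    n,l,st,ce=cv2.connectedComponentsWithStats(mask)
    for i in range(1,n):
        if st[i,4]<3: continue
        y,x=np.nonzero(l==i);Q=world(c,x,y)
        zt=np.percentile(Q[:,2],60);Q2=world(c,x,y,zt)
        rc=cv2.minAreaRect(Q2[:,:2].astype(np.float32)*1000)
        print(name,st[i],ce[i].round(1),'z',zt.round(3),'ctr',Q2.mean(0).round(4),rc)
print(np.histogram(P[:,2],np.arange(-.01,.2,.01)))
k=(P[:,2]>.09)&(P[:,2]<.108)
mask=np.zeros((400,640),np.uint8);mask[vv[k],uu[k]]=1
Q=P[k][:,:2]; A=np.c_[2*Q,np.ones(len(Q))]
for _ in range(3):
    sol=np.linalg.lstsq(A,(Q**2).sum(1),rcond=None)[0];ra=np.sqrt(sol[2]+sol[0]**2+sol[1]**2)
    e=abs(np.hypot(*(Q-sol[:2]).T)-ra);g=e<.025;Q=Q[g];A=A[g]
print('rim',sol[:2],ra,len(Q))
E
```

```text
high [319 163   7  15  79] [321.9 170.1] z 0.163 ctr [0.5791 0.0196 0.1627] ((579.3047485351562, 19.38565444946289), (44.056556701660156, 18.60684585571289), 1.7704209089279175)
high [286 182  10  11  56] [290.8 187.1] z 0.14 ctr [0.5261 0.1154 0.1398] ((526.2310791015625, 115.49816131591797), (14.88710880279541, 35.773338317871094), 58.51369094848633)
knobtop [320 163   5  15  71] [322.  169.6] z 0.163 ctr [0.5805 0.0194 0.1629] ((579.2611694335938, 19.36895179748535), (44.05643081665039, 12.426251411437988), 1.6965636014938354)
(array([3393, 5385,  105,  257,  380, 3292,  709,  160,  863,  814, 1277,
       1328,    8,    2,   37,   25,   13,   58,    0,    0]), array([-0.01,  0.  ,  0.01,  0.02,  0.03,  0.04,  0.05,  0.06,  0.07,
        0.08,  0.09,  0.1 ,  0.11,  0.12,  0.13,  0.14,  0.15,  0.16,
        0.17,  0.18,  0.19]))
rim [0.58409381 0.01953066] 0.15568716217778436 2202
```

View pics/crop.png

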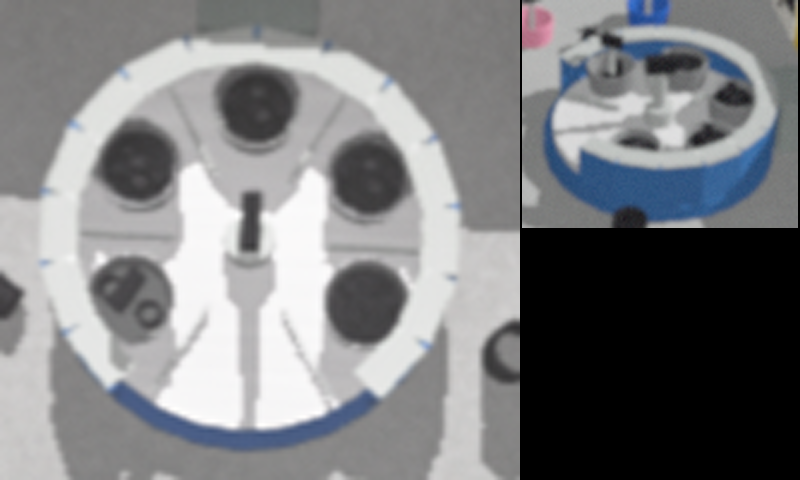

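The T-handle tub is the grey one at top-view (291,187), with two couplings and a black bar. The blue and pink tubs on the bench are the wrong colour, and the tub at (351,190) has no handle. The handle sits 110 mm from the axis and about 61° from the opening, with its top at z≈0.139, which all fits the description. It's on the +y side, so the turn is +60° counter-clockwise. The knob is at (0.579, 0.0195) with its bar along x (about 1.7°).

First move: towards a point above the knob.

Request:
jog_arm --motion '[[[0.04,-0.03,0,0.02],[0.12,-0.09,0,0.05],[0.2,-0.15,0,0.08],[0.28,-0.21,0,0.11],[0.36,-0.27,0,0.14],[0.44,-0.33,0,0.18],[0.52,-0.39,0,0.21],[0.6,-0.45,0,0.25],[0.68,-0.51,0,0.27],[0.72,-0.54,0,0.28]]]' --gripper 1

```text
time: 1.1
tcp_pos: [0.4767, -0.1684, 0.2482]
tool_rot: [-0.001, 1.0, 0.006, 0.0]
ft_force: [-1.0, -0.7, 0.3]
finger_gap: 0.998
grasp_force: 0.0
```

```bash
cat >> h.py <<'E'
from scipy.spatial.transform import Rotation as Ro
def to(x,y,z,yaw):
    """units of jog to reach tcp x,y,z with tool x at world yaw (tool down, mod pi)"""
    o=r.get_obs();R=Ro.from_quat(o['tool_rot'],scalar_first=True)
    d=R.inv().apply(np.array([x,y,z])-o['tcp_pos'])/.5
    m=R.as_matrix();cur=np.arctan2(m[1,0],m[0,0])
    t=(cur-yaw+np.pi/2)%np.pi-np.pi/2
    print('t',o['time'].round(2),'tcp',o['tcp_pos'].round(4),'yaw',cur.round(4),'tilt',m[:,2].round(3),'j',o['joint_pos'].round(2),'F',o['ft_force'].round(1),'gap',o['finger_gap'].round(3),'gf',o['grasp_force'].round(1))
    print('-> shift',d.round(4),'turn',round(t/1.5,4))
E
python3 -c "
from h import *
to(.579,.0195,.25,.03)"
```

```text
Traceback (most recent call last):
  File "h.py", line 25, in to
    print('t',o['time'].round(2),'tcp',o['tcp_pos'].round(4),'yaw',cur.round(4),'tilt',m[:,2].round(3),'j',o['joint_pos'].round(2),'F',o['ft_force'].round(1),'gap',o['finger_gap'].round(3),'gf',o['grasp_force'].round(1))
              ^^^^^^^^^^^^^^^
AttributeError: 'float' object has no attribute 'round'
```

```bash
sed -i "s/^    print('t'.*/    print('t',np.round(o['time'],2),'tcp',o['tcp_pos'].round(4),'yaw',round(cur,4),'tilt',m[:,2].round(3),'j',np.round(o['joint_pos'],2),'F',np.round(o['ft_force'],1),'gap',np.round(o['finger_gap'],3),'gf',np.round(o['grasp_force'],1))/" h.py
python3 -c "
from h import *
to(.579,.0195,.25,.03)"
```

```text
t 1.1 tcp [ 0.4767 -0.1684  0.2482] yaw 0.0127 tilt [ 0.     0.002 -1.   ] j [ 0.33  0.25 -0.11  1.85  0.03  1.04 -1.36] F [-1.  -0.7  0.3] gap 0.998 gf 0.0
-> shift [ 0.2094 -0.3732 -0.0029] turn -0.0116
```

Request:
jog_arm --motion '[[[0.03,-0.05,0,0],[0.075,-0.13,0,0],[0.12,-0.21,0,-0.01],[0.16,-0.29,0,-0.01],[0.195,-0.35,0,-0.012],[0.21,-0.373,0,-0.012],[0.21,-0.373,0,-0.012],[0.21,-0.373,0,-0.012]]]'

```text
time: 1.9
tcp_pos: [0.5778, 0.0128, 0.2479]
tool_rot: [0.001, 1.0, 0.013, -0.001]
ft_force: [0.0, -0.0, -1.1]
finger_gap: 0.996
grasp_force: 0.0
```

```bash
python3 -c "
from h import *
to(.5793,.0195,.15,.025)"
```

```text
t 1.9 tcp [0.5778 0.0128 0.2479] yaw 0.0258 tilt [-0.001 -0.001 -1.   ] j [ 0.02  0.37 -0.19  1.68  0.08  1.1  -1.73] F [ 0.  -0.  -1.1] gap 0.996 gf 0.0
-> shift [ 0.0035 -0.0135  0.1957] turn 0.0005
```

Request:
jog_arm --motion '[[[0,0,0.02,0],[0,0,0.05,0],[0,0,0.08,0],[0,0,0.1,0],[0,0,0.1,0],[0,0,0.1,0]]]'

```text
time: 2.5
tcp_pos: [0.5783, 0.0136, 0.1984]
tool_rot: [0.0, 1.0, 0.013, -0.0]
ft_force: [-0.1, 0.7, -0.2]
finger_gap: 1.003
grasp_force: 0.0
```

```bash
python3 -c "
from h import *
to(.5793,.0195,.15,.028)"
```

```text
t 2.5 tcp [0.5783 0.0136 0.1984] yaw 0.0258 tilt [-0. -0. -1.] j [ 0.02  0.42 -0.19  1.74  0.09  0.99 -1.75] F [-0.1  0.7 -0.2] gap 1.003 gf 0.0
-> shift [ 0.0023 -0.0119  0.0968] turn -0.0014
```

Request:
jog_arm --motion '[[[0,-0.006,0.01,0],[0.002,-0.012,0.03,0],[0.002,-0.012,0.06,0],[0.002,-0.012,0.085,0],[0.002,-0.012,0.096,0],[0.002,-0.012,0.096,0],[0.002,-0.012,0.096,0]]]'

```text
time: 3.2
tcp_pos: [0.5794, 0.0203, 0.1505]
tool_rot: [-0.0, 1.0, 0.013, 0.0]
ft_force: [0.3, -0.0, 1.3]
finger_gap: 1.001
grasp_force: 0.0
```

```bash
python3 -c "
from h import *
to(.5793,.0195,.15,.028)"
```

```text
t 3.2 tcp [0.5794 0.0203 0.1505] yaw 0.0268 tilt [ 0.  0. -1.] j [ 0.    0.47 -0.18  1.79  0.11  0.89 -1.77] F [ 0.3 -0.   1.3] gap 1.001 gf 0.0
-> shift [-0.0003  0.0016  0.001 ] turn -0.0008
```

Centred over the knob, so I'll close on it.

Request:
jog_arm --motion '[[[0,0,0,0],[0,0,0,0],[0,0,0,0],[0,0,0,0],[0,0,0,0],[0,0,0,0],[0,0,0,0],[0,0,0,0]]]' --gripper 0

```text
time: 4.0
tcp_pos: [0.5793, 0.0205, 0.1506]
tool_rot: [-0.0, 1.0, 0.014, 0.0]
ft_force: [-2.0, 0.1, 5.9]
finger_gap: 0.177
grasp_force: 57.6
```

```bash
python3 -c "
from h import *
to(.5793,.0195,.15,.028)"
```

```text
t 4.0 tcp [0.5793 0.0205 0.1506] yaw 0.027 tilt [ 0.  0. -1.] j [ 0.    0.47 -0.18  1.79  0.11  0.89 -1.77] F [-2.   0.1  5.9] gap 0.177 gf 57.6
-> shift [-0.0001  0.0019  0.0013] turn -0.0007
```

Request:
jog_arm --motion '[[[0,0,0,-0.01],[0,0,0,-0.03],[0,0,0,-0.06],[0,0,0,-0.1],[0,0,0,-0.14],[0,0,0,-0.18],[0,0,0,-0.22],[0,0,0,-0.26],[0,0,0,-0.3],[0,0,0,-0.34]]]'

```text
time: 5.0
tcp_pos: [0.5797, 0.0188, 0.1507]
tool_rot: [0.001, 0.964, 0.265, 0.0]
ft_force: [-0.3, -2.7, 5.1]
finger_gap: 0.176
grasp_force: 75.2
```

```bash
python3 -c "
from h import *
to(.5793,.0195,.15,1.074)
print(r.get_obs()['wrist_torque'])"
```

```text
t 5.0 tcp [0.5797 0.0188 0.1507] yaw 0.5356 tilt [ 0.001 -0.001 -1.   ] j [ 0.1   0.48 -0.31  1.78  0.18  0.9  -1.33] F [-0.3 -2.7  5.1] gap 0.176 gf 75.2
-> shift [-0.     -0.0016  0.0014] turn -0.3589
[-0.53101234  0.10836394 -1.28826956]
```

Request:
jog_arm --motion '[[[0,0,0,-0.04],[0,0,0,-0.08],[0,0,0,-0.12],[0,0,0,-0.17],[0,0,0,-0.22],[0,0,0,-0.27],[0,0,0,-0.31],[0,0,0,-0.34],[0,0,0,-0.358],[0,0,0,-0.358]]]'

```text
time: 6.0
tcp_pos: [0.5811, 0.0173, 0.1507]
tool_rot: [0.002, 0.86, 0.511, 0.001]
ft_force: [6.3, -7.2, 1.3]
finger_gap: 0.176
grasp_force: 57.6
```

Request:
jog_arm --motion '[[[0,0,0,0],[0,0,0,0]]]'

```text
time: 6.2
tcp_pos: [0.5811, 0.0173, 0.1507]
tool_rot: [0.002, 0.86, 0.51, 0.001]
ft_force: [5.6, -7.7, 1.2]
finger_gap: 0.175
grasp_force: 57.6
```

```bash
python3 -c "
from h import *
to(.5793,.0195,.15,1.074)
print(r.get_obs()['wrist_torque'])"
```

```text
t 6.2 tcp [0.5811 0.0173 0.1507] yaw 1.0711 tilt [ 0.003 -0.003 -1.   ] j [ 0.19  0.5  -0.44  1.77  0.26  0.92 -0.86] F [ 5.6 -7.7  1.2] gap 0.175 gf 57.6
-> shift [ 0.0022 -0.0054  0.0013] turn -0.0019
[-1.35561263 -0.96442064 -0.0234834 ]
```

Request:
jog_arm --motion '[[[0,0,0,0],[0,0,0,0],[0,0,0,0],[0,0,0,0],[0,0,0,0]]]' --gripper 0.6

```text
time: 6.7
tcp_pos: [0.5791, 0.0204, 0.1502]
tool_rot: [-0.0, 0.859, 0.512, -0.0]
ft_force: [-0.8, 0.2, -0.4]
finger_gap: 0.599
grasp_force: 0.0
```

Request:
jog_arm --motion '[[[0,0,-0.01,0],[0,0,-0.03,0],[0,0,-0.08,0],[0,0,-0.14,0],[0,0,-0.19,0],[0,0,-0.2,0],[0,0,-0.2,0]]]'

```text
time: 7.4
tcp_pos: [0.5798, 0.0204, 0.2517]
tool_rot: [0.001, 0.859, 0.511, 0.001]
ft_force: [0.2, -0.4, 0.5]
finger_gap: 0.603
grasp_force: 0.0
```

```bash
python3 -c "
from h import *
to(.5,-.25,.25,.5)"
```

```text
t 7.4 tcp [0.5798 0.0204 0.2517] yaw 1.0736 tilt [ 0.003  0.    -1.   ] j [ 0.21  0.4  -0.47  1.65  0.2   1.13 -0.81] F [ 0.2 -0.4  0.5] gap 0.603 gf 0.0
-> shift [-0.5514  0.1176  0.003 ] turn 0.3824
```

Request:
jog_arm --motion '[[[-0.04,0.01,0,0.03],[-0.12,0.03,0,0.08],[-0.2,0.045,0,0.14],[-0.28,0.06,0,0.2],[-0.36,0.08,0,0.26],[-0.44,0.095,0,0.32],[-0.51,0.11,0,0.36],[-0.55,0.12,0,0.38],[-0.55,0.12,0,0.38],[-0.55,0.12,0,0.38]]]' --gripper 1

```text
time: 8.4
tcp_pos: [0.5007, -0.2495, 0.2497]
tool_rot: [-0.001, 0.968, 0.249, -0.0]
ft_force: [0.0, 0.7, 0.0]
finger_gap: 1.0
grasp_force: 0.0
```

```bash
cat > look.py <<'E'
from h import *
import sys
c=cam('top')
a=cv2.resize(c['img'][115:235,260:390],None,fx=4,fy=4,interpolation=cv2.INTER_CUBIC)
cv2.imwrite(f'pics/{sys.argv[1]}.png',a[:,:,::-1])
vv,uu=np.mgrid[110:240,255:395];uu=uu.ravel();vv=vv.ravel();P=world(c,uu,vv)
k=(P[:,2]>.122)&(P[:,2]<.175)
mask=np.zeros((400,640),np.uint8);mask[vv[k],uu[k]]=1
n,l,st,ce=cv2.connectedComponentsWithStats(mask)
for i in range(1,n):
    if st[i,4]<5: continue
    y,x=np.nonzero(l==i);Q=world(c,x,y);zt=np.percentile(Q[:,2],60);Q2=world(c,x,y,zt)
    print(ce[i].round(1),st[i,4],'z',zt.round(3),'mean',Q2.mean(0).round(4),cv2.minAreaRect(Q2[:,:2].astype(np.float32)*1000))
to(.469,.0195,.25,.5)
E
python3 look.py turned
```

```text
[321.8 169.9] 94 z 0.161 mean [0.5797 0.0201 0.1613] ((578.7609252929688, 20.767345428466797), (44.49304962158203, 22.07430076599121), 60.39992904663086)
[321.5 205.6] 53 z 0.141 mean [0.4705 0.0174 0.1407] ((470.258056640625, 17.247100830078125), (36.469261169433594, 12.595409393310547), 28.104209899902344)
t 8.45 tcp [ 0.5011 -0.2487  0.2499] yaw 0.5058 tilt [-0.     0.001 -1.   ] j [ 0.57  0.35 -0.27  1.71  0.1   1.09 -0.8 ] F [-0.6  1.9  0.7] gap 1.002 gf 0.0
-> shift [ 2.036e-01 -5.003e-01  4.000e-04] turn 0.0038
```

View pics/turned.png

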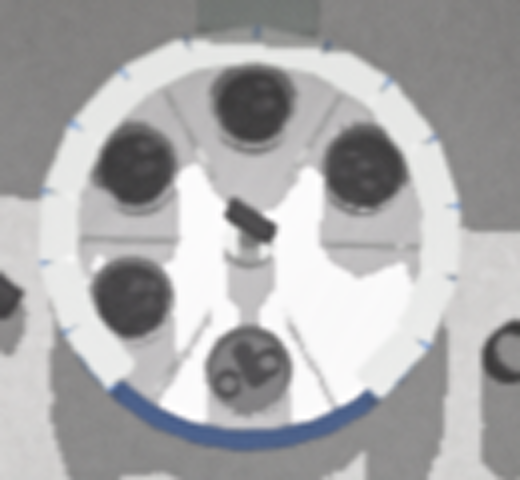

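The carrier now stands in the opening at crop (250,368) with both couplings in it. Its bar is at (0.470, 0.0175) and yaw 28°, about 109 mm from the axis, and the plain tub is still in its own station. Next I'll move above the handle.

Request:
jog_arm --motion '[[[0.02,-0.04,0,0],[0.05,-0.12,0,0],[0.08,-0.2,0,0],[0.115,-0.28,0,0.005],[0.15,-0.36,0,0.01],[0.18,-0.43,0,0.01],[0.197,-0.48,0,0.01],[0.203,-0.495,0,0.01],[0.203,-0.495,0,0.01],[0.203,-0.495,0,0.01]]]'

```text
time: 9.45
tcp_pos: [0.4704, 0.015, 0.2502]
tool_rot: [0.0, 0.97, 0.242, -0.0]
ft_force: [0.5, -1.0, -0.8]
finger_gap: 1.0
grasp_force: 0.0
```

Request:
jog_arm --motion '[[[0,0,0.02,0],[0,0,0.05,0],[0,0,0.09,0],[0,0,0.12,0],[0,0,0.14,0],[0,0,0.14,0],[0,0,0.14,0]]]'

```text
time: 10.15
tcp_pos: [0.4705, 0.0153, 0.1804]
tool_rot: [-0.0, 0.97, 0.242, -0.0]
ft_force: [0.7, 0.1, 0.3]
finger_gap: 0.999
grasp_force: 0.0
```

```bash
python3 -c "
from h import *
to(.4703,.0175,.130,.49)"
```

```text
t 10.15 tcp [0.4705 0.0153 0.1804] yaw 0.4881 tilt [-0.  0. -1.] j [ 0.19  0.3  -0.41  2.    0.15  0.88 -1.38] F [0.7 0.1 0.3] gap 0.999 gf 0.0
-> shift [ 0.0018 -0.0041  0.1007] turn -0.0013
```

Request:
jog_arm --motion '[[[0.002,-0.004,0.01,0],[0.002,-0.004,0.035,0],[0.002,-0.004,0.065,0],[0.002,-0.004,0.09,0],[0.002,-0.004,0.104,0],[0.002,-0.004,0.104,0],[0.002,-0.004,0.104,0]]]'

```text
time: 10.85
tcp_pos: [0.4703, 0.018, 0.1284]
tool_rot: [-0.0, 0.97, 0.242, -0.0]
ft_force: [-0.2, -0.2, -0.0]
finger_gap: 1.001
grasp_force: 0.0
```

```bash
python3 - <<'E'
from h import *
to(.4703,.0175,.128,.49)
c=cam('side'); cv2.imwrite('pics/grasp.png',cv2.resize(c['img'][150:270,270:420],None,fx=5,fy=5,interpolation=cv2.INTER_CUBIC)[:,:,::-1])
E
```

```text
t 10.85 tcp [0.4703 0.018  0.1284] yaw 0.4888 tilt [-0.  0. -1.] j [ 0.16  0.37 -0.39  2.06  0.2   0.75 -1.44] F [-0.2 -0.2 -0. ] gap 1.001 gf 0.0
-> shift [-0.0005  0.0008  0.0008] turn -0.0008
```

View pics/grasp.png

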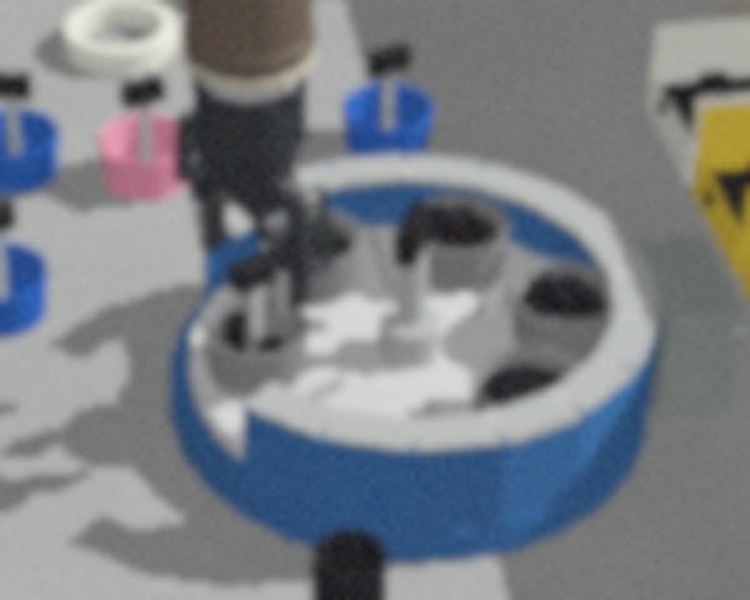

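The side view shows the fingers at (213,235) and (298,290) on either side of the bar at (255,272), so I'll close in two stages.

Request:
jog_arm --motion '[[[0,0,0,0],[0,0,0,0],[0,0,0,0],[0,0,0,0],[0,0,0,0],[0,0,0,0]]]' --gripper 0.22

```text
time: 11.5
tcp_pos: [0.4702, 0.0178, 0.1283]
tool_rot: [0.0, 0.97, 0.242, -0.0]
ft_force: [-0.6, -0.9, 0.5]
finger_gap: 0.219
grasp_force: 0.0
```

Request:
jog_arm --motion '[[[0,0,0,0],[0,0,0,0],[0,0,0,0],[0,0,0,0],[0,0,0,0]]]' --gripper 0

```text
time: 12.0
tcp_pos: [0.4702, 0.0179, 0.1283]
tool_rot: [0.0, 0.97, 0.242, 0.0]
ft_force: [-0.2, -0.0, 1.2]
finger_gap: 0.156
grasp_force: 59.4
```

Request:
jog_arm --motion '[[[0,0,-0.001,0],[0,0,-0.003,0],[0,0,-0.006,0],[0,0,-0.01,0],[0,0,-0.015,0],[0,0,-0.02,0],[0,0,-0.024,0],[0,0,-0.027,0],[0,0,-0.028,0],[0,0,-0.028,0]]]'

```text
time: 13.0
tcp_pos: [0.4702, 0.0178, 0.1424]
tool_rot: [0.0, 0.97, 0.242, 0.0]
ft_force: [-0.2, -1.1, -3.7]
finger_gap: 0.155
grasp_force: 58.6
```

```bash
python3 - <<'E'
from h import *
to(.4703,.018,.26,.49)
print(r.get_obs()['wrist_torque'])
c=cam('side'); cv2.imwrite('pics/lift1.png',cv2.resize(c['img'][150:270,270:420],None,fx=5,fy=5,interpolation=cv2.INTER_CUBIC)[:,:,::-1])
E
```

```text
t 13.0 tcp [0.4702 0.0178 0.1424] yaw 0.4887 tilt [ 0. -0. -1.] j [ 0.16  0.35 -0.39  2.04  0.19  0.78 -1.42] F [-0.2 -1.1 -3.7] gap 0.155 gf 58.6
-> shift [ 3.000e-04 -2.000e-04 -2.353e-01] turn -0.0009
[0.03551477 0.03290677 0.02266059]
```

View pics/lift1.png

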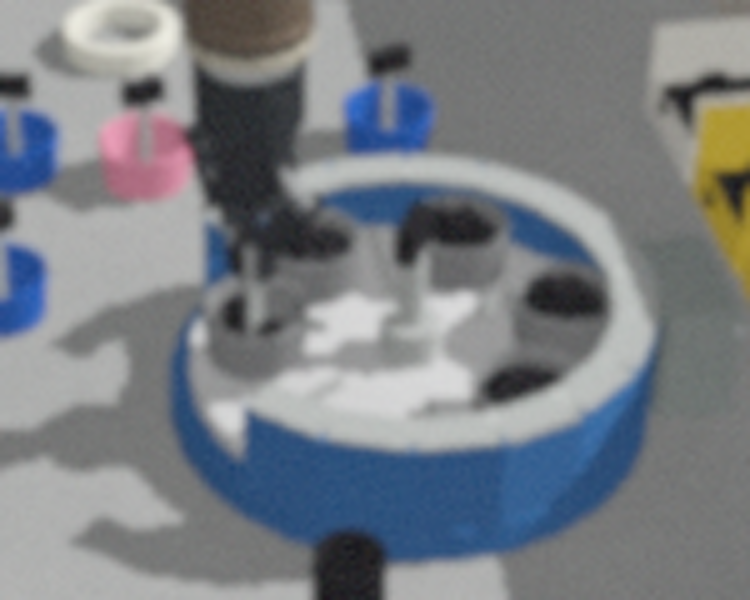

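The tub hangs from the gripper, clear of the deck and level, with a load of 3.7 N that matches its stated mass. I'll keep lifting.

Request:
jog_arm --motion '[[[0,0,-0.003,0],[0,0,-0.01,0],[0,0,-0.02,0],[0,0,-0.032,0],[0,0,-0.044,0],[0,0,-0.056,0],[0,0,-0.068,0],[0,0,-0.08,0],[0,0,-0.092,0],[0,0,-0.104,0]]]'

```text
time: 14.05
tcp_pos: [0.4702, 0.0179, 0.1948]
tool_rot: [0.0, 0.97, 0.242, 0.0]
ft_force: [0.0, 0.0, -4.0]
finger_gap: 0.149
grasp_force: 58.7
```

Request:
jog_arm --motion '[[[0,0,-0.012,0],[0,0,-0.024,0],[0,0,-0.036,0],[0,0,-0.05,0],[0,0,-0.065,0],[0,0,-0.08,0],[0,0,-0.095,0],[0,0,-0.11,0],[0,0,-0.122,0],[0,0,-0.13,0]]]'

```text
time: 15.05
tcp_pos: [0.4704, 0.0179, 0.26]
tool_rot: [0.0, 0.97, 0.242, 0.0]
ft_force: [-0.2, 0.3, -3.5]
finger_gap: 0.153
grasp_force: 58.7
```

Request:
jog_arm --motion '[[[0,0,-0.004,0],[0,0,-0.006,0],[0,0,-0.006,0],[0,0,-0.006,0],[0,0,-0.006,0],[0,0,-0.006,0]]]'

```text
time: 15.65
tcp_pos: [0.4701, 0.0178, 0.2621]
tool_rot: [-0.0, 0.97, 0.242, -0.0]
ft_force: [0.7, -0.2, -4.0]
finger_gap: 0.151
grasp_force: 58.7
```

```bash
python3 - <<'E'
from h import *
to(.4703,.018,.26,.49)
print(r.get_obs()['wrist_torque'])
c=cam('side'); cv2.imwrite('pics/lift2.png',cv2.resize(c['img'][130:250,270:420],None,fx=5,fy=5,interpolation=cv2.INTER_CUBIC)[:,:,::-1])
E
```

```text
t 15.65 tcp [0.4701 0.0178 0.2621] yaw 0.4887 tilt [-0. -0. -1.] j [ 0.21  0.2  -0.42  1.89  0.09  1.07 -1.33] F [ 0.7 -0.2 -4. ] gap 0.151 gf 58.7
-> shift [ 0.0004 -0.0001  0.0043] turn -0.0008
[0.03315557 0.03993229 0.04201582]
```

View pics/lift2.png

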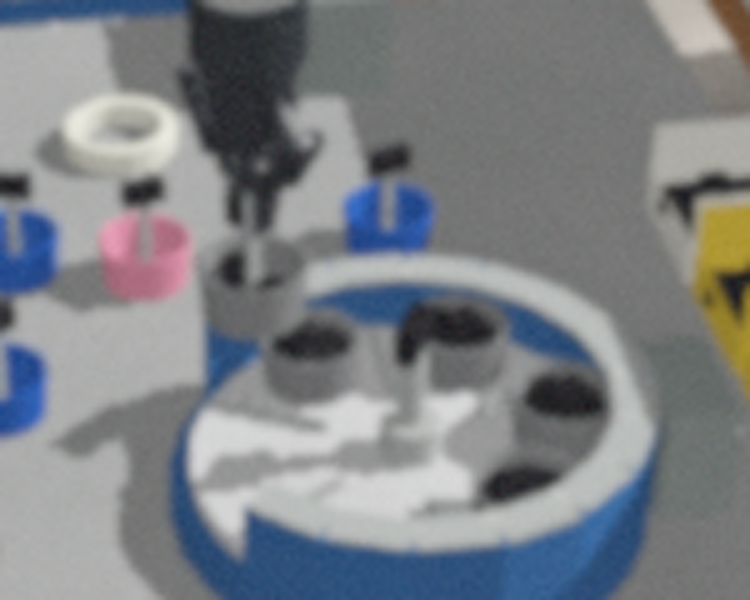

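The tub is held level at (253,285) with the couplings in it, its underside about 134 mm above the deck, and the other tubs are in place.

```bash
python3 -c "
from plant import r
print(r.job_done())"
```

```text
the job is handed in; nothing more can be done
None
```

Job handed in at about 15.7 s: I turned the carousel one click counter-clockwise and am holding the T-handle tub level and steady, about 13 cm above the deck with both couplings in it.

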